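# Load a bracket on the angled fixture and lock it with the pull-and-turn knob

## Robot

A 6-joint arm with a two-finger parallel gripper is mounted at the origin on the work surface. World frame = base frame: x ahead of the robot, y to its left, z up, the work surface at z = 0. Lengths are in m, angles in degrees, forces in N, time in s.
With the tool pointing down it reaches from about 0.3 to 0.75 m from the base axis. Payload 8.5 kg.
Tool frame: the origin (TCP) lies between the finger pads; the fingertips stand env.finger_overhang ahead of it and the grasp point (between the pads) lies 2 mm behind it (env.finger_overhang is the distance from the TCP to the fingertips, in m); z points along the fingers, y is the line along which they close (so a half turn about z gives the same grasp; the last joint's range is limited). The gripper opens to 85 mm and grips with 20 to 120 N. Pads are 22 mm wide; open, the fingers measure 114 mm over their backs; the gripper's body (76 mm by 85 mm) begins 54 mm behind the grasp point. The pads swing forward as they close: fully open they stand 13 mm farther back than shut.
Start: joints at [53.211, 21.807, 74.336, -0, 83.858, -12.336], TCP at [0.228, 0.501, 0.215] pointing down, gripper open.
Joint ranges: [-178.18, 178.18], [-50.72, 133.34], [12.68, 142.11], [-81.47, 261.47], [9.98, 163.14], [-165.26, 165.26]. Speed limits (degrees/s): [136.94, 136.94, 180, 180, 180, 180].

## Interface

Orientations are given as a 3x3 rotation matrix whose columns are the frame's x, y, z axes.
In Python, from rig import env gives the robot as it stands. The module is installed in compiled form; this text tells all that it offers.
- The arm moves only by the tool jog_arm, never from a script. Its arguments are lists of equal length, an entry for each row: "hand": the finger opening in m, from 0 to 0.0854; "travel": the shift along the world's x, y, z in m, a list of three; "yaw": the turn about the world's z in rad. A call has exactly 5 rows; each row shifts and turns the commanded pose from where the row before left it; what a row does not reach is not made up. A row lasts 1/8 s, in which the tool goes at most 62.5 mm and 10.7 degrees, less where a joint would pass 70% of its speed; a pose out of reach is approached as far as the arm can. A call is refused whole if a number of a shift passes 0.0625 or a number of a turn 0.188, either way. A call with a gripper value outside its range is refused whole. The fingers move at their own pace and stop on an object; "grip_force" is the grip in N (left out, the last holds). Time passes only in rows, so rows that do not move let the fingers close, or fill a call up. It gives the time, the measured TCP pose, the force, the opening and the grip force at its end, in the units of the state.
- env.observe(): the state, without advancing time (a new reading comes with each control period).
- env.get_image(name): name is "side" or "top"; returns the picture (480x640x3 uint8, red, green, blue); there is no depth.
- env.calibration(name): a dict with "fx", "fy", "cx", "cy" (pixels), "k1" (the pictures are not rectified: a ray, as slopes to the right and down, at radius r is drawn at 1 + k1 r^2 times it, then the intrinsics apply), "position" and "rotation" of the camera in the world. Camera axes: x right, y down, z forward; pixel columns grow to the right and rows downward; lengths in m; the calibration is good to about 2 mm. A picture is of the moment at which its call begins. calibration takes no time and is no camera call.
- env.close_job(): hands the job in; it is judged then, once.
The state is a dict: "time_s": time; "q": joint angles; "qvel": joint speeds; "joint_efforts": joint torques, N m; "position": TCP position; "tool_rot": TCP orientation; "ft_force": force on the tool from outside, world axes, zero at the start; "wrist_torque": the same for the moment, N m; "grip_width": finger opening in m; "gripper_force": force on a finger pad.
Only numpy, scipy, OpenCV 4.12 (cv2) and the standard library are available. Lean on these libraries where they do the work, as an engineer would, in place of code of your own. Each camera call takes 0.05 s, during which the arm holds its last target. There are 200 camera calls.

## Task

Pick the yellow bracket off the bench and seat it flat on the angled fixture, with both brass pins through its two holes. Then pull the black knob out, turn it so that the red arm swings over the post and onto the bracket's edge, and push the knob fully back in so the bracket is locked. Leave the grey brackets and everything else on the bench where they are, and let go at the end.

Things in the scene. Friction and masses are not known exactly. Their poses are not given: they have to be found in the camera images.
- bracket: Yellow bracket, 0.2 to 0.4 kg, flat on the bench: plate 60 (x) by 100 (y) by 5 mm with a square upright sleeve 24 x 24 mm in its middle, top 39 mm above the underside; grip the sleeve across its flat sides. Two 12 mm through holes at y = +32 and -32 mm, x = 0. The same after a half turn. Origin: centre of the underside; z up along the sleeve.
- seat (a point): Fixed point on the fixture's sloping face where the centre of the bracket's underside belongs. z: out of the face, 30 degrees from vertical, leaning to the robot's left and away from it; y: level, along the line of the two pins; x: up the slope. The seated bracket's x lies along this x, either way round. 85 mm above the bench.
- round_pin (a point): Foot of the round brass pin, on the face, at y = +32 mm of the seat. It stands along the seat's z: 10 mm diameter, 14 mm high, straight for 6 mm, then a cone to a 3 mm tip.
- diamond_pin (a point): Foot of the diamond brass pin, on the face, at y = -32 mm of the seat: 9.8 mm along x by 6.8 mm along y, 14 mm high, straight for 6 mm, then tapering.
- fixture: The fixed angled fixture: a grey wedge on a base 170 (x) by 240 (y) by 12 mm, with an aluminium face 150 mm up the slope by 200 mm wide, sloping 30 degrees, its centre 85 mm above the bench. Origin: centre of the base's underside; low front at -x; the seat is at y = +35 mm, the knob at y = -53 mm.
- knob (a point): Centre of the grip of the black round knob, 40 mm diameter, 26 mm long (13 mm above and below this point). z: its pull and turn axis, parallel to the seat's z; x: along the red arm. Pushed in, it is 45 mm above the sloping face, at x = 0, y = -88 mm of the seat. The red arm, fixed to the knob, is 14 mm wide and 8 mm thick, its top 31 mm below this point.
- keeper_tip (a point): Tip of the red arm, on its underside, 48 mm from the knob's axis. With the knob pushed in it is 6 mm above the sloping face, which is 1 mm above a seated bracket.
- post (a point): Top of the fixed steel stop post, 9 mm diameter, 18 mm high above the face, 32 mm from the knob's axis, between the arm's parking place (arm pointing up the slope) and the bracket. The arm must be lifted over it.
- pull (a joint): How far the knob is pulled out along its axis, in m: 0 = fully in, 0.022 = end stop. From 0.012 (better 0.016) the arm passes over the post; pushed in, the post stops it. About 3 N of friction; no spring, it stays where it is left.
- turn (a joint): Turn of the knob in rad, growing counter-clockwise seen looking at the face: starts at 0 to 0.3 (arm parked, pointing up the slope); 1.35 = end stop, arm along the seat's +y, over the bracket's near edge. The arm fits down beside the post only below 0.38 or above 1.12. Friction about 0.05 N m; it stays where it is left.
- grey_bracket_a: Dark grey bracket of the same shape, lying on the bench; a bystander, leave it alone. Origin: centre of its underside.
- grey_bracket_b: Second dark grey bracket, the same; leave it alone.
- driver: Cordless driver standing on its battery at the left of the bench, about 110 x 70 mm, 190 mm high; a bystander. Origin: centre of its underside.
- wrench: Steel wrench lying to the left of the brackets, about 180 mm long along its x and 10 mm high; a bystander.
- oil_bottle: Small bottle with a red cap, 44 mm diameter, 110 mm high, standing behind the brackets and the fixture; a bystander. Origin: centre of its underside.
- bolt_bin: Blue open bin of bolts, 120 x 150 x 55 mm, on the right of the bench; a bystander. Origin: centre of its underside.
- hex_driver: Screwdriver lying on the right of the bench, about 200 mm long along its x, 30 mm high; a bystander.
Things that resemble listed ones, but are neither listed nor needed, are in the scene too. There is more than one size of the bracket; the job needs the largest.

How it is judged (in metres and radians):
On the way, in this order (a step that is already met when the one before it is completed fails the run):
1. the yellow bracket is seated flat on the sloping face, both pins through its holes, and let go (x of bracket in the frame of seat between -0.003 and 0.003 m and y of bracket in the frame of seat between -0.003 and 0.003 m and z of bracket in the frame of seat between -0.003 and 0.0025 m and angle between the z axis of bracket and the z axis of seat, either way round below 0.05 rad and angle between the y axis of bracket and the y axis of seat, either way round below 0.1 rad and contact force between the fingers and bracket below 0.3 N), for 0.2 s.
2. the knob is pulled out at least 12 mm, with the arm still before or over the post (value of joint pull above 0.012 m and value of joint turn below 0.8 rad), for 0.05 s.
3. the arm is swung past the post, over the bracket's edge (value of joint turn above 1.1 rad), for 0.1 s.
At the end, for the whole second after the job is handed in: The yellow bracket lies within 3 mm of the seat point along the face, under 2.5 mm above it, flat within 0.05 rad and in line with the pins within 0.1 rad; the knob is turned past 1.1 rad and pushed in to under 3 mm; all at rest and let go (x of bracket in the frame of seat between -0.003 and 0.003 m and y of bracket in the frame of seat between -0.003 and 0.003 m and z of bracket in the frame of seat between -0.003 and 0.0025 m and angle between the z axis of bracket and the z axis of seat, either way round below 0.05 rad and angle between the y axis of bracket and the y axis of seat, either way round below 0.1 rad and value of joint pull below 0.003 m and value of joint turn above 1.1 rad and linear speed of bracket below 0.02 m/s); the robot touches nothing.
It fails at once if a grey bracket or another bystander is moved by more than 30 mm (distance of any of grey_bracket_a, grey_bracket_b, driver, wrench, oil_bottle, bolt_bin, hex_driver from where it was at the start of the episode above 0.03 m).
It also fails if it takes over 64 s, if anything falls off the work surface, if the arm or the gripper's body presses on something with over 40 N, if the wrist force passes 120 N, or if a joint passes its speed limit or range.

## Working session

There is one attempt and no reset: what is moved stays moved. The work goes in short steps, Python scripts to look and compute and a tool call to move; the robot and the scene stay as the last step left them, time stands still between calls to the robot, and variables do not carry over. Pictures are saved under pics/ and viewed, at most 10 in all, crops included, and the job is handed in when it is done.

Besides the shell and the picture viewer there is one more tool, called by a JSON object that holds its "method" and its "body", one argument or row to a line. jog_arm: Moves the arm, as the interface text tells. Its arguments: {"type":"object","properties":{"hand":{"type":"array"},"travel":{"type":"array"},"yaw":{"type":"array"},"grip_force":{"type":"number"}},"required":["hand","travel","yaw"]}

```bash
ls; mkdir -p pics
cat > h.py <<'E'
import numpy as np, cv2
from rig import env
def cal(n):
    c=env.calibration(n); return c,np.array(c["position"]),np.array(c["rotation"])
def ray(n,u,v,c=None):
    c=c or env.calibration(n)
    K=np.array([[c["fx"],0,c["cx"]],[0,c["fy"],c["cy"]],[0,0,1.]])
    p=cv2.undistortPoints(np.array([[[u,v]]],float),K,np.array([c["k1"],0,0,0,0.]))[0,0]
    d=np.array(c["rotation"])@np.array([p[0],p[1],1]); return np.array(c["position"]),d/np.linalg.norm(d)
def onz(n,u,v,z,c=None):
    p,d=ray(n,u,v,c); return p+d*(z-p[2])/d[2]
def tri(rays):
    A=np.zeros((3,3));b=np.zeros(3)
    for p,d in rays:
        M=np.eye(3)-np.outer(d,d);A+=M;b+=M@p
    x=np.linalg.solve(A,b); return x,[np.linalg.norm((np.eye(3)-np.outer(d,d))@(x-p)) for p,d in rays]
def proj(n,P,c=None):
    c=c or env.calibration(n);R=np.array(c["rotation"]);q=R.T@(np.array(P)-np.array(c["position"]))
    s=q[:2]/q[2];s=s*(1+c["k1"]*(s@s));return np.array([c["fx"]*s[0]+c["cx"],c["fy"]*s[1]+c["cy"]])
def snap(n,f):
    im=env.get_image(n);cv2.imwrite(f"pics/{f}.png",im[:,:,::-1]);return im
E
python3 - <<'E'
from h import *
np.set_printoptions(precision=4,suppress=True)
print(env.finger_overhang)
for n in("side","top"): print(n,env.calibration(n)); snap(n,n+"0")
print(env.observe())
E
```

```text
pics
0.017
side {'fx': 612.2131619993124, 'fy': 612.2131619993124, 'cx': 320.0628165036355, 'cy': 239.08078877636575, 'k1': -0.20393652388255165, 'position': array([0.1483, 1.5537, 1.3856]), 'rotation': array([[-0.9667, -0.1678,  0.1934],
       [-0.2559,  0.6102, -0.7497],
       [ 0.0078, -0.7742, -0.6328]])}
top {'fx': 552.6231382415351, 'fy': 552.6231382415351, 'cx': 314.8825863721874, 'cy': 238.864027222657, 'k1': -0.13186460834805425, 'position': array([0.4117, 0.0412, 1.5036]), 'rotation': array([[ 0.0297, -0.9949,  0.096 ],
       [-0.9995, -0.0309, -0.0111],
       [ 0.014 , -0.0956, -0.9953]])}
{'time_s': 0.1, 'q': array([ 53.2086,  21.836 ,  74.3778,   0.0019,  83.8571, -12.3346]), 'qvel': array([ 0.0716,  0.0282, -0.1657, -0.017 , -0.0722, -0.011 ]), 'joint_efforts': array([  0.0045, -44.9222, -23.1656,  -0.0001,   0.0037,  -0.    ]), 'position': array([0.2275, 0.5004, 0.2145]), 'tool_rot': array([[-0.9103,  0.414 , -0.0008],
       [ 0.414 ,  0.9103, -0.001 ],
       [ 0.0003, -0.0012, -1.    ]]), 'ft_force': array([ 0.3221, -0.977 , -0.3441]), 'wrist_torque': array([ 0.0209, -0.0035,  0.0103]), 'gripper_force': 0.0, 'grip_width': 0.08562346061391991}
```

View pics/top0.png

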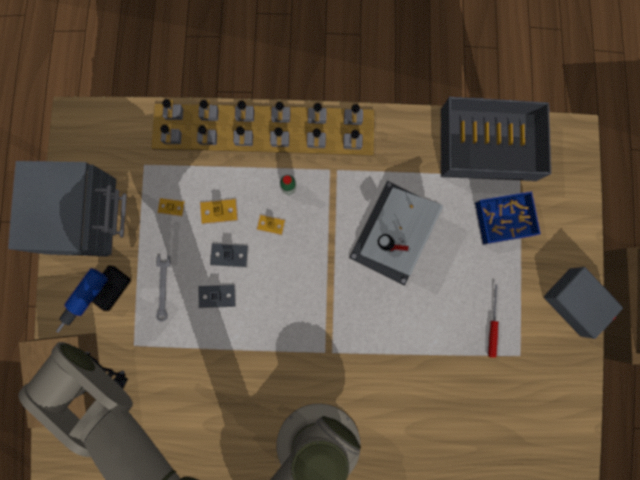

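View pics/side0.png

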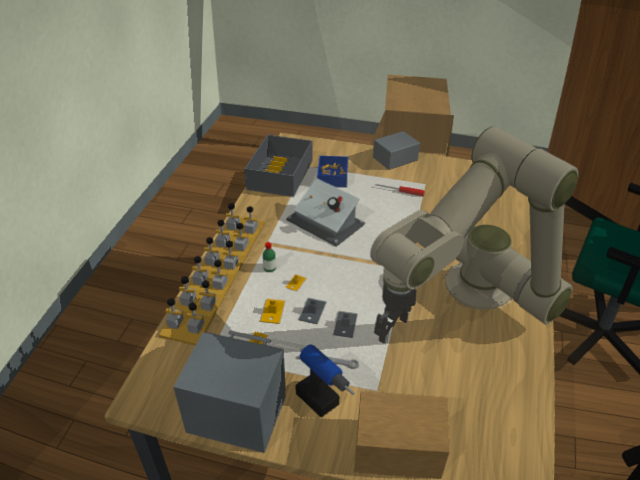

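Top view: the target bracket (largest yellow) is at about (219,211), and the greys are at (229,255) and (216,296). The fixture is centred near (397,230), with the knob at (386,242). Side view: the bracket is at (272,311) and the knob at (333,202). Next I'll zoom in with a composite crop.

Run:
```python
from h import *
def crop(f,u,v,w,h,s):
    im=cv2.imread(f"pics/{f}.png");return cv2.resize(im[v:v+h,u:u+w],None,fx=s,fy=s,interpolation=cv2.INTER_CUBIC)
a=np.hstack([crop("top0",194,192,50,37,8),crop("top0",345,178,100,75,4)[:296]])
b=np.hstack([crop("side0",250,292,50,37,8),crop("side0",283,175,100,75,4)[:296]])
cv2.imwrite("pics/c0.png",cv2.convertScaleAbs(np.vstack([a,b]),alpha=1.4))
```

```text
(no output)
```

View pics/c0.png

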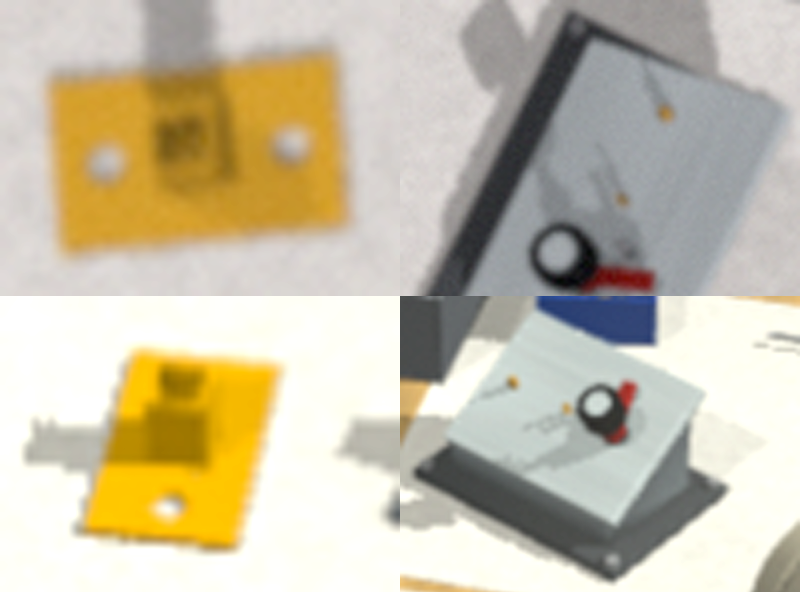

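Run:
```python
from h import *
from scipy.optimize import least_squares
np.set_printoptions(precision=4,suppress=True)
T=lambda x,y,u,v,s:(u+(x+.5)/s-.5,v+(y+.5)/s-.5)
C={n:env.calibration(n) for n in("top","side")}
tf=lambda x,y:T(x-400,y,345,178,4); sf=lambda x,y:T(x-400,y-296,283,175,4)
tb=lambda x,y:T(x,y,194,192,8); sb=lambda x,y:T(x,y-296,250,292,8)
for k,a,b in(("rpin",tf(666,113),sf(512,383)),("dpin",tf(622,199),sf(567,408)),("knobtop",tf(558,252),sf(598,405))):
    print(k,*tri([ray("top",*a),ray("side",*b)]))
obs=[("top",tf(666,113),(0,.032,.010)),("side",sf(512,383),(0,.032,.010)),("top",tf(622,199),(0,-.032,.010)),("side",sf(567,408),(0,-.032,.010)),("top",tf(558,252),(0,-.088,.058)),("side",sf(598,405),(0,-.088,.058)),
("side",sf(620,527),(-.075,-.135,0)),("side",sf(703,398),(.075,-.135,0)),("top",tf(783,104),(.075,.065,0)),("top",tf(592,40),(-.075,.065,0)),("side",sf(535,306),(.075,.065,0)),("side",sf(445,440),(-.075,.065,0))]
def frame(p):
    c,s=np.cos(p[3]),np.sin(p[3]);h=np.array([c,s,0]) # horizontal upslope dir
    x=h*np.cos(np.pi/6)+np.array([0,0,.5]);z=-h*.5+np.array([0,0,np.cos(np.pi/6)])
    return np.column_stack([x,np.cross(z,x),z])
def res(p): return np.concatenate([proj(n,p[:3]+frame(p)@np.array(l),C[n])-o for n,o,l in obs])
r=least_squares(res,[.45,-.15,.085,np.radians(-120)],loss="soft_l1",x_scale=[.1,.1,.1,1])
print(r.x,np.degrees(r.x[3]));print(r.fun.reshape(-1,2));print(frame(r.x))
for l in((0,-.088,.045),(.048*.96,-.088,.006)): print(r.x[:3]+frame(r.x)@np.array(l))
np.save("seat.npy",r.x)
ob=[("top",tb(48,78),(.03,.05,.005)),("top",tb(338,50),(.03,-.05,.005)),("top",tb(352,226),(-.03,-.05,.005)),("top",tb(64,254),(-.03,.05,.005)),("top",tb(106,163),(0,.032,.0025)),("top",tb(292,147),(0,-.032,.0025)),
("side",sb(133,350),(.03,-.05,.005)),("side",sb(283,367),(-.03,-.05,.005)),("side",sb(240,547),(-.03,.05,.005)),("side",sb(85,530),(.03,.05,.005)),("side",sb(170,506),(0,.032,.0025))]
def rb(p):
    c,s=np.cos(p[3]),np.sin(p[3]);R=np.array([[c,-s,0],[s,c,0],[0,0,1]])
    return np.concatenate([proj(n,p[:3]+R@np.array(l),C[n])-o for n,o,l in ob])
r=least_squares(rb,[.47,.25,0,0]);print(r.x,np.degrees(r.x[3]));print(r.fun.reshape(-1,2))
```

```text
rpin [ 0.6441 -0.2242  0.0801] [np.float64(0.00037408889048217586), np.float64(0.00037408889048224975)]
dpin [ 0.5852 -0.1955  0.0832] [np.float64(0.00047039551759196183), np.float64(0.0004703955175919169)]
knobtop [ 0.5452 -0.1481  0.1271] [np.float64(0.0002981817640643291), np.float64(0.00029818176406447983)]
[ 0.6126 -0.2127  0.0739 -2.0001] -114.59803555854188
[[-0.8695 -0.2038]
 [-0.0163 -0.1008]
 [-0.252   0.0468]
 [-0.2806  0.204 ]
 [ 0.4746  0.4522]
 [ 0.1515  0.4437]
 [-1.7848 -0.33  ]
 [ 0.3685 -1.7011]
 [ 1.6405  1.0147]
 [-0.2444  0.1201]
 [-0.4831  1.3567]
 [-0.5269 -0.2767]]
[[-0.3605  0.9093  0.2081]
 [-0.7874 -0.4162  0.4546]
 [ 0.5     0.      0.866 ]]
[ 0.542  -0.1556  0.1129]
[ 0.5172 -0.2096  0.1021]
[ 0.6261  0.2921 -0.0061  0.1302] 7.462437082169733
[[ 0.1668  0.6811]
 [-0.1903  0.556 ]
 [-0.0974  0.0121]
 [-0.1503  0.1228]
 [ 0.3712  0.2294]
 [ 0.11   -0.0825]
 [-0.0849 -0.1178]
 [-0.4178 -0.3884]
 [-0.5912 -0.1453]
 [-0.32   -0.04  ]
 [-0.2849  0.3218]]
```

The triangulated heights read about 6–11 mm low, for both the bracket (-6) and the seat (74 against 85). That points to a camera bias, so I'll hover over the bracket and use the gripper as a reference to correct it.

{"method": "jog_arm", "body": {
  "hand": [0.06,0.06,0.06,0.06,0.06],
  "travel": [
    [0.04,-0.021,-0.005],
    [0.04,-0.021,-0.005],
    [0.04,-0.021,-0.005],
    [0.04,-0.021,-0.005],
    [0.04,-0.021,-0.005]
  ],
  "yaw": [0.056,0.056,0.056,0.056,0.056],
  "grip_force": 40
}}

```text
time_s: 0.72
position: [0.4288, 0.3947, 0.1895]
tool_rot: [[-0.99, 0.145, -0.001], [0.145, 0.99, -0.0], [0.001, -0.0, -1.0]]
ft_force: [0.4, 0.8, 0.5]
grip_width: 0.0603
gripper_force: 0.0
```

{"method": "jog_arm", "body": {
  "hand": [0.06,0.06,0.06,0.06,0.06],
  "travel": [
    [0.04,-0.021,-0.005],
    [0.04,-0.021,-0.005],
    [0.04,-0.021,-0.005],
    [0.04,-0.021,-0.005],
    [0.038,-0.02,-0.005]
  ],
  "yaw": [0.056,0.056,0.056,0.056,0.053]
}}

```text
time_s: 1.35
position: [0.6268, 0.2907, 0.1643]
tool_rot: [[-0.991, -0.131, -0.001], [-0.131, 0.991, -0.0], [0.001, -0.0, -1.0]]
ft_force: [0.0, 0.8, 0.6]
grip_width: 0.06
gripper_force: 0.0
```

{"method": "jog_arm", "body": {
  "hand": [0.06,0.06,0.06,0.06,0.06],
  "travel": [
    [0,0,-0.02],
    [0,0,-0.02],
    [0,0,-0.01],
    [0,0,0],
    [0,0,0]
  ],
  "yaw": [0,0,0,0,0]
}}

```text
time_s: 1.98
position: [0.626, 0.2918, 0.1159]
tool_rot: [[-0.992, -0.13, 0.001], [-0.13, 0.992, 0.0], [-0.001, 0.0, -1.0]]
ft_force: [0.0, -0.1, 0.8]
grip_width: 0.0601
gripper_force: 0.0
```

Run:
```python
from h import *
np.set_printoptions(precision=4,suppress=True)
o=env.observe();print(o["time_s"],o["position"],o["tool_rot"],o["q"],o["grip_width"])
L=[]
for n in("top","side"):
    im=snap(n,n+"1"); u,v=proj(n,o["position"]).astype(int); print(n,u,v,u-25,v-28)
    L.append(cv2.resize(im[v-28:v+28,u-25:u+25,::-1],None,fx=8,fy=8,interpolation=cv2.INTER_CUBIC))
cv2.imwrite("pics/c1.png",cv2.convertScaleAbs(np.hstack(L),alpha=1.5))
```

```text
1.975 [0.626  0.2918 0.1159] [[-0.9915 -0.13    0.0014]
 [-0.13    0.9915  0.0003]
 [-0.0014  0.0001 -1.    ]] [ 15.2023  40.2369  57.685   -0.0027  81.995  -82.2681] 0.06005688906881888
top 211 204 186 176
side 270 283 245 255
```

View pics/c1.png

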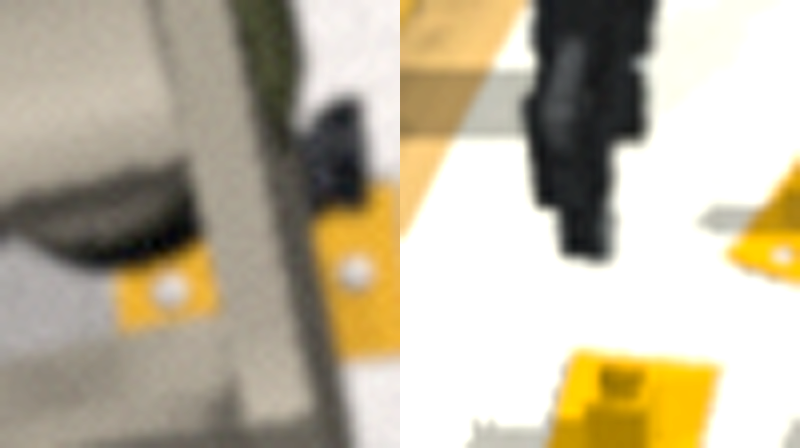

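Run:
```python
from h import *
np.set_printoptions(precision=4,suppress=True)
o=env.observe();p=o["position"];R=o["tool_rot"]
print("obs corners (265.2,286.3) (270.8,287)")
for z in(.017,.012):
  for y in(.030,.042):
    for x in(.011,-.011): print(z,y,x,proj("side",p+R@np.array([x,y,z])))
# bracket centre with z=0 from each camera: points: plate corners mean at z=.005
T=lambda x,y,u,v,s:(u+(x+.5)/s-.5,v+(y+.5)/s-.5)
a=T(200.5,152,194,192,8);b=T(185.25,448.5-296,250,292,8)
print("bracket top",onz("top",*a,.005),"side",onz("side",*b,.005))
S=np.load("seat.npy")
for k,t,s,z in(("rpin",(266,113),(112,87),.085+.010*.866),("dpin",(222,199),(167,112),.085+.010*.866),("knob",(158,252),(198,109),.085+.058*.866)):
  print(k,onz("top",*T(*t,345,178,4),z),onz("side",*T(*s,283,175,4),z))
```

```text
obs corners (265.2,286.3) (270.8,287)
0.017 0.03 0.011 [272.7415 294.4039]
0.017 0.03 -0.011 [265.5391 293.6743]
0.017 0.042 0.011 [271.996  297.1953]
0.017 0.042 -0.011 [264.7599 296.4577]
0.012 0.03 0.011 [272.6719 293.209 ]
0.012 0.03 -0.011 [265.4567 292.4797]
0.012 0.042 0.011 [271.9245 295.9998]
0.012 0.042 -0.011 [264.6756 295.2626]
bracket top [0.6261 0.2908 0.005 ] side [0.6225 0.299  0.005 ]
rpin [ 0.6415 -0.2217  0.0937] [ 0.6393 -0.2058  0.0937]
dpin [ 0.5844 -0.1936  0.0937] [ 0.5812 -0.1814  0.0937]
knob [ 0.5447 -0.147   0.1352] [ 0.5423 -0.1372  0.1352]
```

{"method": "jog_arm", "body": {
  "hand": [0.06,0.06,0.06,0.06,0.06],
  "travel": [
    [0,0,-0.03],
    [0,0,-0.03],
    [0,0,-0.02],
    [0,0,-0.007],
    [0,0,0]
  ],
  "yaw": [0,0,0,0,0],
  "grip_force": 40
}}

```text
time_s: 2.7
position: [0.6259, 0.2917, 0.0285]
tool_rot: [[-0.992, -0.13, 0.001], [-0.13, 0.992, 0.0], [-0.001, 0.0, -1.0]]
ft_force: [0.5, 0.5, 0.1]
grip_width: 0.0599
gripper_force: 0.0
```

{"method": "jog_arm", "body": {
  "hand": [0.0,0.0,0.0,0.0,0.0],
  "travel": [
    [0,0,0],
    [0,0,0],
    [0,0,0],
    [0,0,0],
    [0,0,0]
  ],
  "yaw": [0,0,0,0,0]
}}

```text
time_s: 3.32
position: [0.6257, 0.2917, 0.0281]
tool_rot: [[-0.992, -0.13, 0.0], [-0.13, 0.992, 0.0], [-0.0, 0.0, -1.0]]
ft_force: [0.3, 1.0, -0.2]
grip_width: 0.0
gripper_force: 0.0
```

Run:
```python
from h import *
np.set_printoptions(precision=4,suppress=True)
o=env.observe();print(o["time_s"],o["position"],o["grip_width"],o["gripper_force"])
L=[]
for n,h,c in(("top",(196,180),env.calibration("top")),("side",(247,275),env.calibration("side"))):
    im=snap(n,n+"2"); u,v=h; print(proj(n,o["position"]+[0,0,-.017]))
    L.append(cv2.resize(im[v:v+56,u:u+50,::-1],None,fx=8,fy=8,interpolation=cv2.INTER_CUBIC))
cv2.imwrite("pics/c2.png",cv2.convertScaleAbs(np.hstack(L),alpha=1.1))
```

```text
3.325 [0.6257 0.2917 0.0281] 1.6560628216760053e-05 0.0
[217.9599 210.3781]
[272.3904 307.4586]
```

View pics/c2.png

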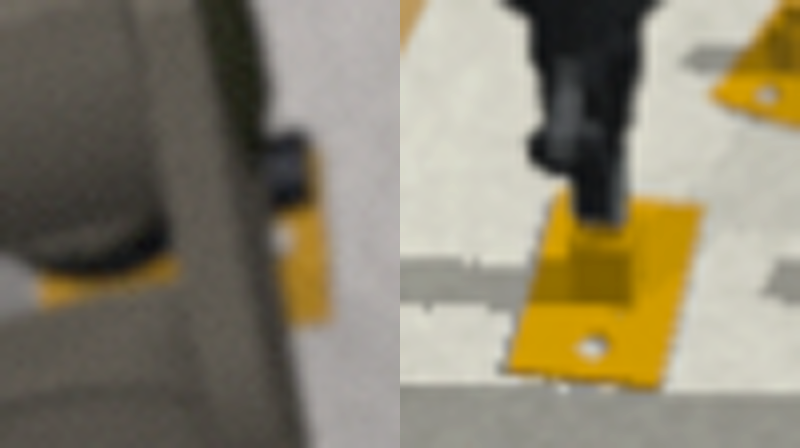

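The grasp missed. In the side view the closed fingertips at (600,225) cover the sleeve's opening, and nothing was touched, so the fingers look higher than reported. I'll reopen them and feel downwards carefully.

{"method": "jog_arm", "body": {
  "hand": [0.0,0.06,0.06,0.06,0.06],
  "travel": [
    [0,0,0.035],
    [0,0,0],
    [0,0,0],
    [0,0,0],
    [0,0,0]
  ],
  "yaw": [0,0,0,0,0]
}}

```text
time_s: 4.05
position: [0.6254, 0.2916, 0.0623]
tool_rot: [[-0.992, -0.13, -0.001], [-0.13, 0.992, -0.0], [0.001, -0.0, -1.0]]
ft_force: [-0.1, 0.3, 0.4]
grip_width: 0.06
gripper_force: 0.0
```

{"method": "jog_arm", "body": {
  "hand": [0.06,0.06,0.06,0.06,0.06],
  "travel": [
    [0,0,-0.02],
    [0,0,-0.015],
    [0,0,-0.003],
    [0,0,-0.003],
    [0,0,0]
  ],
  "yaw": [0,0,0,0,0]
}}

```text
time_s: 4.68
position: [0.6258, 0.2917, 0.0223]
tool_rot: [[-0.992, -0.13, 0.001], [-0.13, 0.992, 0.0], [-0.001, 0.0, -1.0]]
ft_force: [-0.4, 0.1, -0.6]
grip_width: 0.0601
gripper_force: 0.0
```

{"method": "jog_arm", "body": {
  "hand": [0.06,0.06,0.06,0.06,0.06],
  "travel": [
    [0,0,-0.004],
    [0,0,-0.003],
    [0,0,-0.003],
    [0,0,-0.003],
    [0,0,0]
  ],
  "yaw": [0,0,0,0,0]
}}

```text
time_s: 5.3
position: [0.6255, 0.2916, 0.0087]
tool_rot: [[-0.992, -0.13, -0.001], [-0.13, 0.992, -0.0], [0.001, -0.0, -1.0]]
ft_force: [0.4, 0.2, -0.5]
grip_width: 0.06
gripper_force: 0.0
```

Run:
```python
from h import *
o=env.observe();print(o["position"],o["ft_force"])
L=[]
for n,h in(("top",(190,170)),("side",(240,245))):
    im=snap(n,n+"3"); u,v=h
    L.append(cv2.resize(im[v:v+84,u:u+57,::-1],None,fx=7,fy=7,interpolation=cv2.INTER_CUBIC))
cv2.imwrite("pics/c3.png",cv2.convertScaleAbs(np.hstack(L),alpha=2.2,beta=0))
```

```text
[0.62553511 0.2915933  0.00866909] [ 0.36896796  0.22644502 -0.54460353]
```

View pics/c3.png

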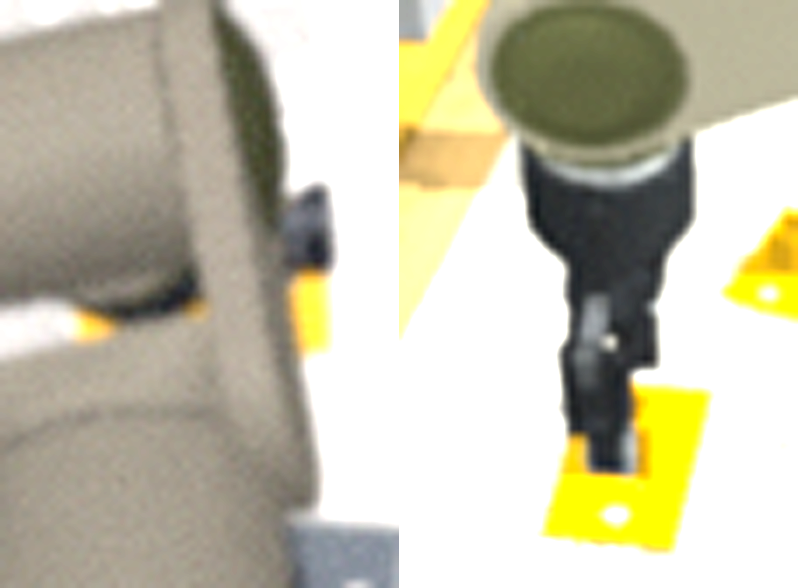

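The near finger now stands in front of the sleeve, with its tip at (613,470) still well above the plate. The hand is really about 25–30 mm higher than reported, so I'll descend further while watching the force.

{"method": "jog_arm", "body": {
  "hand": [0.06,0.06,0.06,0.06,0.06],
  "travel": [
    [0,0,-0.004],
    [0,0,-0.004],
    [0,0,-0.003],
    [0,0,-0.003],
    [0,0,0]
  ],
  "yaw": [0,0,0,0,0]
}}

```text
time_s: 6.02
position: [0.6255, 0.2916, -0.0053]
tool_rot: [[-0.992, -0.13, -0.001], [-0.13, 0.992, -0.0], [0.001, -0.0, -1.0]]
ft_force: [0.4, 0.7, 0.3]
grip_width: 0.0597
gripper_force: 0.0
```

{"method": "jog_arm", "body": {
  "hand": [0.0,0.0,0.0,0.0,0.0],
  "travel": [
    [0,0,0],
    [0,0,0],
    [0,0,0],
    [0,0,0],
    [0,0,0]
  ],
  "yaw": [0,0,0,0,0]
}}

```text
time_s: 6.65
position: [0.6259, 0.2917, -0.0047]
tool_rot: [[-0.992, -0.13, 0.001], [-0.13, 0.992, 0.0], [-0.001, 0.0, -1.0]]
ft_force: [0.8, 1.2, 3.4]
grip_width: 0.0233
gripper_force: 41.0
```

{"method": "jog_arm", "body": {
  "hand": [0.04,0.04,0.04,0.0,0.0],
  "travel": [
    [0,0,0],
    [0,0,0.003],
    [0,0,0.002],
    [0,0,0],
    [0,0,0]
  ],
  "yaw": [0,0,0,0,0]
}}

```text
time_s: 7.28
position: [0.6259, 0.2917, 0.0004]
tool_rot: [[-0.992, -0.13, 0.001], [-0.13, 0.992, 0.0], [-0.001, 0.0, -1.0]]
ft_force: [-0.1, -0.6, 2.7]
grip_width: 0.0232
gripper_force: 41.5
```

{"method": "jog_arm", "body": {
  "hand": [0.0,0.0,0.0,0.0,0.0],
  "travel": [
    [0,0,0],
    [0,0,0],
    [0,0,0],
    [0,0,0],
    [0,0,0]
  ],
  "yaw": [0,0,0,0,0]
}}

```text
time_s: 7.9
position: [0.6259, 0.2917, 0.0004]
tool_rot: [[-0.992, -0.13, 0.001], [-0.13, 0.992, 0.0], [-0.001, 0.0, -1.0]]
ft_force: [-0.7, -0.6, 5.3]
grip_width: 0.0232
gripper_force: 41.6
```

The bracket is gripped (23 mm). I'll lift it, then carry it over the fixture upslope of the pins, yawed so the fingers close along the pin line.

{"method": "jog_arm", "body": {
  "hand": [0.0,0.0,0.0,0.0,0.0],
  "travel": [
    [0,0,0.03],
    [0,0,0.045],
    [0,0,0.045],
    [0,0,0.05],
    [0,0,0]
  ],
  "yaw": [0,0,0,0,0]
}}

```text
time_s: 8.52
position: [0.6268, 0.292, 0.1734]
tool_rot: [[-0.992, -0.13, 0.006], [-0.13, 0.992, 0.002], [-0.006, 0.001, -1.0]]
ft_force: [0.1, -0.6, -4.1]
grip_width: 0.0233
gripper_force: 40.8
```

{"method": "jog_arm", "body": {
  "hand": [0.0,0.0,0.0,0.0,0.0],
  "travel": [
    [-0.0018,-0.0355,0],
    [-0.0018,-0.0355,0],
    [-0.0018,-0.0355,0],
    [-0.0018,-0.0355,0],
    [-0.0018,-0.0355,0]
  ],
  "yaw": [-0.143,-0.143,-0.143,-0.143,-0.143]
}}

```text
time_s: 9.15
position: [0.6155, 0.113, 0.1673]
tool_rot: [[-0.831, 0.556, -0.005], [0.556, 0.831, -0.0], [0.004, -0.003, -1.0]]
ft_force: [0.4, 0.6, -4.0]
grip_width: 0.0231
gripper_force: 40.7
```

{"method": "jog_arm", "body": {
  "hand": [0.0,0.0,0.0,0.0,0.0],
  "travel": [
    [-0.0018,-0.0355,0],
    [-0.0018,-0.0355,0],
    [-0.0018,-0.0355,0],
    [-0.0018,-0.0355,0],
    [-0.0018,-0.0355,0]
  ],
  "yaw": [-0.143,-0.143,-0.143,-0.143,-0.143]
}}

```text
time_s: 9.78
position: [0.6065, -0.0642, 0.1674]
tool_rot: [[-0.263, 0.965, -0.004], [0.965, 0.263, 0.001], [0.002, -0.004, -1.0]]
ft_force: [0.6, -0.7, -3.5]
grip_width: 0.0234
gripper_force: 40.7
```

{"method": "jog_arm", "body": {
  "hand": [0.0,0.0,0.0,0.0,0.0],
  "travel": [
    [-0.0018,-0.0355,0],
    [-0.0018,-0.0355,0],
    [-0.0018,-0.0355,0],
    [-0.0018,-0.0355,0],
    [-0.0018,-0.0355,0]
  ],
  "yaw": [-0.143,-0.143,-0.143,-0.143,-0.143]
}}

```text
time_s: 10.4
position: [0.5976, -0.2415, 0.1672]
tool_rot: [[0.434, 0.901, -0.004], [0.901, -0.434, 0.003], [0.001, -0.005, -1.0]]
ft_force: [0.7, -0.9, -3.6]
grip_width: 0.0232
gripper_force: 40.7
```

Run:
```python
from h import *
o=env.observe();print(o["time_s"],o["position"],o["tool_rot"][:,1],o["ft_force"],o["q"],o["grip_width"])
L=[]
for n,h in(("top",(350,175)),("side",(285,150))):
    im=snap(n,n+"4"); u,v=h; print(proj(n,o["position"]))
    L.append(cv2.resize(im[v:v+80,u:u+80,::-1],None,fx=5,fy=5,interpolation=cv2.INTER_CUBIC))
cv2.imwrite("pics/c4.png",cv2.convertScaleAbs(np.hstack(L),alpha=1.4,beta=0))
```

```text
10.4 [ 0.59763514 -0.24150189  0.16724871] [ 0.90096098 -0.43387369 -0.00478878] [ 0.73796198 -0.93055548 -3.58176659] [-3.25058408e+01  3.34662028e+01  6.21961338e+01 -1.44913698e-03
  8.46138083e+01 -6.79166318e+00] 0.02317758214912666
[424.46988549 219.16958931]
[324.38705835 175.98855557]
```

View pics/c4.png

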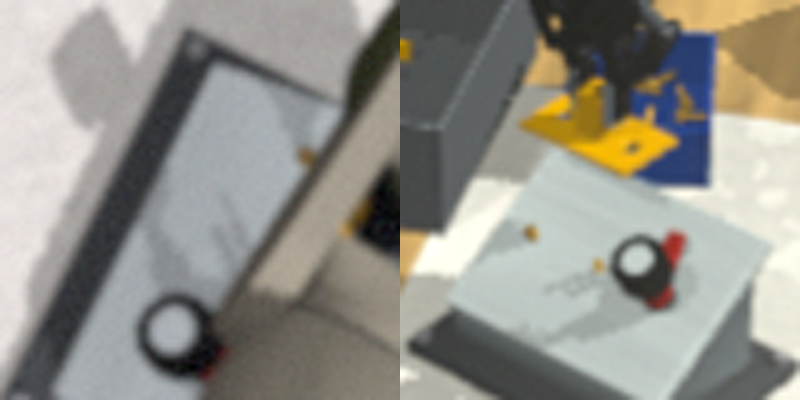

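Side view: the held bracket's plate corners are at about (520,125), (683,150) and (628,175), flat and clear above the face. The parked red arm points upslope at (675,245). I'll check these against the prediction.

Run:
```python
from h import *
np.set_printoptions(precision=1,suppress=True)
c=np.array([.5976,-.2415,.172]);y=np.array([.901,-.434,0]);x=np.array([-.434,-.901,0])
im=lambda P:(proj("side",P)-[285,150])*5+[400+2,2]
for a in(.03,-.03):
  for b in(.05,-.05): print(a,b,im(c+a*x+b*y))
print("holes",im(c+.032*y),im(c-.032*y),"top z39",im(c+[0,0,.034]))
s=np.load("seat.npy")
for z,p in((.074,s[:3]),(.085,np.array([.6126,-.2125,.085]))):
  print(z,im(p+.032*y+[.002,.0045,.0087]),im(p-.032*y+[.002,.0045,.0087]))
```

```text
0.03 0.05 [573.5  85. ]
0.03 -0.05 [679.2 134.5]
-0.03 0.05 [519.5 118.6]
-0.03 -0.05 [625.7 169.6]
holes [565.4 110.5] [633.2 142.7] top z39 [599.6  86.6]
0.074 [530.7 232.9] [597.  266.5]
0.085 [530.6 220.7] [597.2 254.2]
```

{"method": "jog_arm", "body": {
  "hand": [0.0,0.0,0.0,0.0,0.0],
  "travel": [
    [0.001,0.003,-0.012],
    [0,0,-0.015],
    [0,0,-0.01],
    [0,0,-0.004],
    [0,0,0]
  ],
  "yaw": [0,0,0,0,0],
  "grip_force": 25
}}

```text
time_s: 11.12
position: [0.5997, -0.2377, 0.1289]
tool_rot: [[0.429, 0.903, -0.0], [0.903, -0.429, 0.0], [0.0, -0.0, -1.0]]
ft_force: [0.3, 0.1, -2.5]
grip_width: 0.0229
gripper_force: 40.7
```

{"method": "jog_arm", "body": {
  "hand": [0.0,0.0,0.0,0.0,0.0],
  "travel": [
    [0,0,-0.003],
    [0,0,-0.002],
    [0,0,0],
    [0,0,0],
    [0,0,0]
  ],
  "yaw": [0,0,0,0,0]
}}

```text
time_s: 11.75
position: [0.5997, -0.2379, 0.1241]
tool_rot: [[0.43, 0.903, 0.0], [0.903, -0.43, -0.0], [-0.0, 0.0, -1.0]]
ft_force: [-0.2, 0.6, -3.0]
grip_width: 0.0232
gripper_force: 40.7
```

{"method": "jog_arm", "body": {
  "hand": [0.0,0.0,0.0,0.0,0.0],
  "travel": [
    [0,0,-0.002],
    [0,0,-0.002],
    [0,0,0],
    [0,0,0],
    [0,0,0]
  ],
  "yaw": [0,0,0,0,0]
}}

```text
time_s: 12.38
position: [0.5997, -0.2378, 0.12]
tool_rot: [[0.43, 0.903, -0.0], [0.903, -0.43, 0.0], [-0.0, -0.0, -1.0]]
ft_force: [0.5, -0.1, -2.0]
grip_width: 0.023
gripper_force: 40.7
```

{"method": "jog_arm", "body": {
  "hand": [0.0,0.0,0.0,0.0,0.0],
  "travel": [
    [0,0,-0.002],
    [0,0,-0.001],
    [0,0,0],
    [0,0,0],
    [0,0,0]
  ],
  "yaw": [0,0,0,0,0]
}}

```text
time_s: 13.0
position: [0.6001, -0.2378, 0.1191]
tool_rot: [[0.429, 0.903, 0.002], [0.903, -0.429, -0.001], [-0.0, 0.003, -1.0]]
ft_force: [-2.3, 2.8, 9.1]
grip_width: 0.0233
gripper_force: 42.2
```

{"method": "jog_arm", "body": {
  "hand": [0.0,0.0,0.0,0.0,0.0],
  "travel": [
    [0.001,0.0015,-0.002],
    [0.001,0.0015,-0.002],
    [0.0005,0.002,-0.0025],
    [0,0,0],
    [0,0,0]
  ],
  "yaw": [0,0,0,0,0]
}}

```text
time_s: 13.62
position: [0.6032, -0.233, 0.1132]
tool_rot: [[0.429, 0.903, 0.004], [0.903, -0.429, -0.002], [-0.0, 0.005, -1.0]]
ft_force: [-0.6, 3.1, 10.3]
grip_width: 0.0231
gripper_force: 43.9
```

{"method": "jog_arm", "body": {
  "hand": [0.0,0.0,0.0,0.0,0.0],
  "travel": [
    [0.0005,0.001,-0.003],
    [0.0005,0.001,-0.003],
    [0.0005,0.001,-0.003],
    [0,0,0],
    [0,0,0]
  ],
  "yaw": [0,0,0,0,0]
}}

```text
time_s: 14.25
position: [0.6052, -0.2289, 0.1042]
tool_rot: [[0.429, 0.903, 0.005], [0.903, -0.429, -0.001], [0.002, 0.005, -1.0]]
ft_force: [1.1, 7.8, 11.9]
grip_width: 0.0232
gripper_force: 46.0
```

{"method": "jog_arm", "body": {
  "hand": [0.0,0.0,0.0,0.0,0.0],
  "travel": [
    [0,0,-0.002],
    [0,0,-0.001],
    [0,0,0],
    [0,0,0],
    [0,0,0]
  ],
  "yaw": [0,0,0,0,0]
}}

```text
time_s: 14.88
position: [0.6055, -0.2283, 0.1016]
tool_rot: [[0.428, 0.904, 0.006], [0.904, -0.428, 0.0], [0.003, 0.005, -1.0]]
ft_force: [2.3, 11.4, 13.3]
grip_width: 0.0232
gripper_force: 47.1
```

{"method": "jog_arm", "body": {
  "hand": [0.0,0.0,0.0,0.0,0.0],
  "travel": [
    [-0.0004,-0.001,-0.002],
    [-0.0004,-0.001,-0.002],
    [0,0,0],
    [0,0,0],
    [0,0,0]
  ],
  "yaw": [0,0,0,0,0]
}}

```text
time_s: 15.5
position: [0.6055, -0.2284, 0.0978]
tool_rot: [[0.428, 0.904, 0.007], [0.904, -0.428, 0.003], [0.006, 0.005, -1.0]]
ft_force: [4.5, 19.4, 15.2]
grip_width: 0.0233
gripper_force: 48.3
```

Run:
```python
from h import *
o=env.observe();print(o["time_s"],o["position"],o["ft_force"],o["wrist_torque"])
L=[]
for n,h in(("side",(300,165)),):
    im=snap(n,n+"5"); u,v=h
    L.append(cv2.resize(im[v:v+50,u:u+60,::-1],None,fx=12,fy=12,interpolation=cv2.INTER_CUBIC))
cv2.imwrite("pics/c5.png",cv2.convertScaleAbs(np.hstack(L),alpha=1.4,beta=0))
```

```text
15.5 [ 0.60548749 -0.22836079  0.09779993] [ 4.5480161  19.36349155 15.21549934] [ 2.59324347 -0.61982589 -0.20477285]
```

View pics/c5.png

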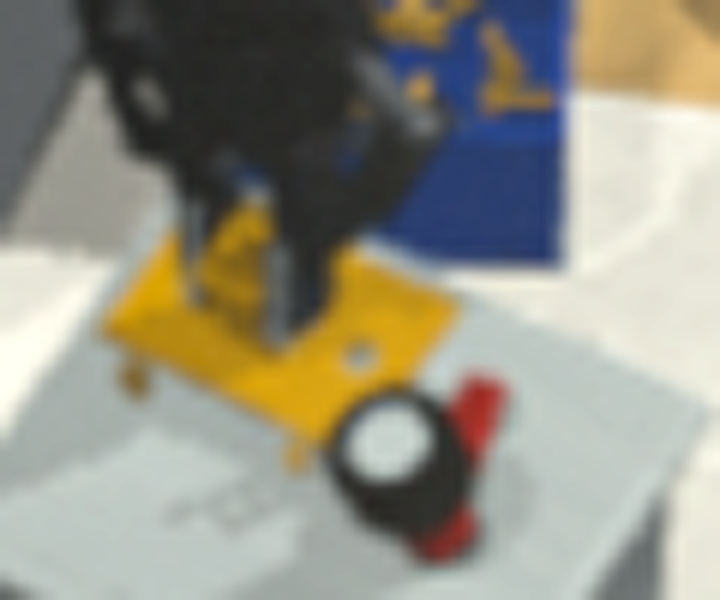

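The bracket lies flush on the face just upslope of the pins. The pins are at (132,375) and (298,455), below its lower edge running (105,330)–(318,443). I'll check the tilt numerically and get the offset to the seat.

Run:
```python
from h import *
from scipy.optimize import least_squares
np.set_printoptions(precision=4,suppress=True)
c=env.calibration("side");B=np.array([0,1.1])
px=lambda x,y:np.array([300+(x+.5)/12-.5,165+(y+.5)/12-.5])-B
O=[((103,326),(-.03,.05,.003)),((318,443),(-.03,-.05,.003)),((468,300),(.03,-.05,.005)),((360,354),(0,-.032,.004))]
ya=np.radians(-25.4);y=np.array([np.cos(ya),np.sin(ya),0]);u=np.array([y[1],-y[0],0])
def F(t): 
    x=u*np.cos(t)+np.array([0,0,np.sin(t)]);return np.column_stack([x,y,np.cross(x,y)])
def res(p): return np.concatenate([proj("side",p[:3]+F(p[3])@np.array(l),c)-px(*o) for o,l in O]+[[(p[2]-.105)*100]])
r=least_squares(res,[.6,-.24,.105,.5]);print(r.x,np.degrees(r.x[3]),r.fun)
R=F(np.pi/6)
# pins: tip blobs -> seat given face plane through contact: seat z .085
P=[((132,375),.032),((298,455),-.032)]
def r2(p): return np.concatenate([proj("side",np.array([p[0],p[1],.085])+R@np.array([0,b,.009]),c)-px(*o) for o,b in P])
q=least_squares(r2,[.61,-.21]);print("seat@z85",q.x,q.fun)
print("bracket in seat",R.T@(r.x[:3]-np.array([*q.x,.085])))
```

```text
[ 0.6034 -0.2415  0.1039  0.3492] 20.005170289727314 [-0.9561 -0.402   1.9845  0.1757 -0.6654  0.3563 -0.3946 -0.1677 -0.1067]
seat@z85 [ 0.6112 -0.2077] [ 0.2235  0.0013 -0.2203  0.0053]
bracket in seat [ 0.0388  0.0075 -0.0005]
```

Run:
```python
from h import *
from scipy.optimize import least_squares
np.set_printoptions(precision=4,suppress=True)
c=env.calibration("side");B=np.array([0,1.1])
px=lambda x,y:np.array([300+(x+.5)/12-.5,165+(y+.5)/12-.5])-B
ya=np.radians(-25.4);y=np.array([np.cos(ya),np.sin(ya),0]);u=np.array([y[1],-y[0],0])
def F(t): 
    x=u*np.cos(t)+np.array([0,0,np.sin(t)]);return np.column_stack([x,y,np.cross(x,y)])
O=[((103,326),(-.03,.05,.003)),((468,300),(.03,-.05,.005)),((360,354),(0,-.032,.004))]
tcp=np.array([.6055,-.2284,0])
for t in(15,20,25,30):
    R=F(np.radians(t))
    def res(p):
        C=np.array([*(tcp[:2]+u[:2]*p[0]+y[:2]*p[1]*1),p[2]])
        return np.concatenate([proj("side",C+R@np.array(l),c)-px(*o) for o,l in O])
    r=least_squares(res,[.012,0,.105]);p=r.x
    C=np.array([*(tcp[:2]+u[:2]*p[0]+y[:2]*p[1]),p[2]])
    print(t,p,"rms",np.sqrt(np.mean(r.fun**2)),"in seat",F(np.pi/6).T@(C-np.array([.6115,-.209,.085])))
    e=proj("side",C+R@np.array([-.03,0,.0]),c)+B; print((e-[300,165]+.5)*12)
```

```text
15 [0.043  0.0256 0.0776] rms 0.49952451031925527 in seat [ 0.0509  0.0285 -0.038 ]
[225.4725 383.8108]
20 [0.0301 0.0148 0.0895] rms 0.25994405740802046 in seat [ 0.0457  0.0177 -0.0212]
[226.8914 389.138 ]
25 [0.016  0.0031 0.1025] rms 0.14559784241468704 in seat [ 0.04    0.006  -0.0029]
[228.7017 394.0384]
30 [ 0.0004 -0.01    0.1169] rms 0.28736077888975053 in seat [ 0.0337 -0.0071  0.0174]
[230.8734 398.5003]
```

{"method": "jog_arm", "body": {
  "hand": [0.0,0.0,0.0,0.0,0.0],
  "travel": [
    [0.0035,0.006,0.0103],
    [0.0035,0.006,0.0103],
    [0.0037,0.0102,-0.0062],
    [0.0037,0.0102,-0.0063],
    [0.0037,0.0102,-0.0063]
  ],
  "yaw": [0,0,0,0,0]
}}

```text
time_s: 16.18
position: [0.6208, -0.1883, 0.0951]
tool_rot: [[0.429, 0.903, -0.001], [0.903, -0.429, 0.001], [0.0, -0.002, -1.0]]
ft_force: [-0.0, 0.4, -2.8]
grip_width: 0.023
gripper_force: 45.9
```

{"method": "jog_arm", "body": {
  "hand": [0.0,0.0,0.0,0.0,0.0],
  "travel": [
    [0,0,0],
    [0,0,0],
    [0,0,0],
    [0,0,0],
    [0,0,0]
  ],
  "yaw": [0,0,0,0,0]
}}

```text
time_s: 16.8
position: [0.6209, -0.1894, 0.0964]
tool_rot: [[0.43, 0.903, 0.0], [0.903, -0.43, -0.0], [-0.0, 0.0, -1.0]]
ft_force: [0.1, 0.3, -4.7]
grip_width: 0.0235
gripper_force: 45.8
```

Run:
```python
from h import *
o=env.observe();print(o["time_s"],o["position"],o["ft_force"])
L=[]
for n,h in(("side",(300,165)),):
    im=snap(n,n+"6"); snap("top","top6"); u,v=h
    L.append(cv2.resize(im[v:v+50,u:u+60,::-1],None,fx=12,fy=12,interpolation=cv2.INTER_CUBIC))
cv2.imwrite("pics/c6.png",cv2.convertScaleAbs(np.hstack(L),alpha=1.4,beta=0))
```

```text
16.8 [ 0.6209317  -0.18942253  0.09642349] [ 0.06283531  0.25032037 -4.65221336]
```

View pics/c6.png

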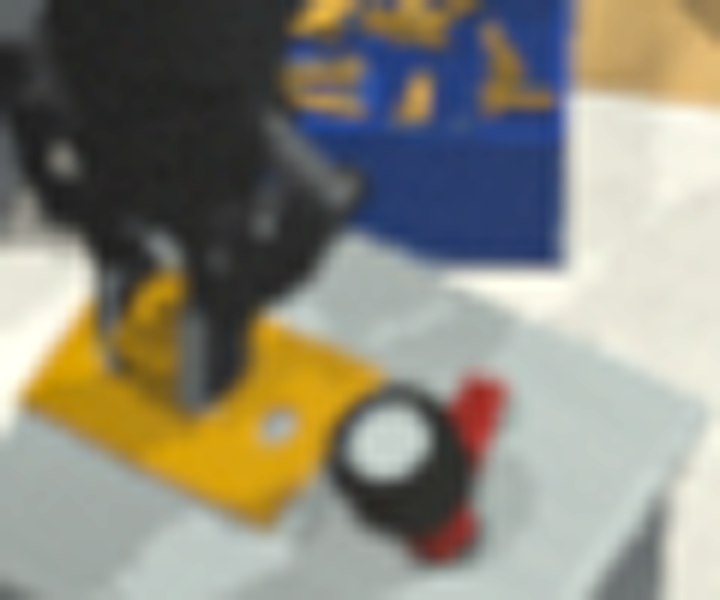

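Side view: the bracket is held over the pins, with corners at (20,395) and (265,527), the hole at (280,425) and the knob at (390,440). I'll fit its offset to the pins.

Run:
```python
from h import *
from scipy.optimize import least_squares
np.set_printoptions(precision=4,suppress=True)
c=env.calibration("side")
px=lambda x,y:np.array([300+(x+.5)/12-.5,165+(y+.5)/12-.5])
ya=np.radians(-25.4);y=np.array([np.cos(ya),np.sin(ya),0]);u=np.array([y[1],-y[0],0])
def F(t): 
    x=u*np.cos(t)+np.array([0,0,np.sin(t)]);return np.column_stack([x,y,np.cross(x,y)])
O=[((20,395),(-.03,.05,.003)),((265,527),(-.03,-.05,.003)),((280,425),(0,-.032,.005))]
# seat in the same image: pins seen in c5 (uncorrected bias, same camera)
tcp=np.array([.6209,-.1894,0]);S=np.array([.6115,-.209,.085])
for B in(0,1.1):
  b=np.array([0,B])
  for t in(24,27,30):
    R=F(np.radians(t))
    # centre on the gripper's x-z plane (y centred by the fingers)
    def res(p):
        C=np.array([*(tcp[:2]+u[:2]*p[0]),p[1]])
        return np.concatenate([proj("side",C+R@np.array(l),c)+b-px(*o) for o,l in O])
    r=least_squares(res,[.012,.09]);p=r.x
    C=np.array([*(tcp[:2]+u[:2]*p[0]),p[1]])
    print(B,t,p,np.sqrt(np.mean(r.fun**2)),r.fun,"in seat",F(np.pi/6).T@(C-S))
R=F(np.pi/6)
for h in(.02,): # predicted pixels of hole/corners for ideal pose 20mm above the seat whose pins sit at c5 pixels
  def r2(p): return np.concatenate([proj("side",np.array([p[0],p[1],.085])+R@np.array([0,q,.009]),c)+[0,1.1]-px(*o) for o,q in(((132,375),.032),((298,455),-.032))])
  s=least_squares(r2,[.61,-.21]).x
  for l in((-.03,.05,.003),(-.03,-.05,.003),(0,-.032,.005)):
    print((proj("side",np.array([*s,.085])+R@(np.array(l)+[0,0,h]),c)+[0,1.1]-[300,165]+.5)*12-.5)
```

```text
0 24 [0.0119 0.0977] 0.19031080068985204 [-0.2539  0.2281  0.2676 -0.1599 -0.0114 -0.0592] in seat [-0.0021  0.0001  0.0159]
0 27 [0.0116 0.0988] 0.21949872385820451 [-0.2074  0.3     0.3111 -0.0884 -0.1022 -0.2026] in seat [-0.0019  0.0001  0.017 ]
0 30 [0.0113 0.0998] 0.2707652289309298 [-0.1566  0.3659  0.3589 -0.0229 -0.2015 -0.3339] in seat [-0.0017  0.0001  0.018 ]
1.1 24 [0.0119 0.1026] 0.19910883004264515 [-0.2731  0.2368  0.2768 -0.1625 -0.001  -0.0646] in seat [0.0003 0.0001 0.0202]
1.1 27 [0.0116 0.1037] 0.22716654500775385 [-0.2265  0.309   0.3204 -0.0907 -0.0918 -0.2087] in seat [0.0005 0.0001 0.0212]
1.1 30 [0.0113 0.1047] 0.277044447333347 [-0.1757  0.3752  0.3682 -0.0249 -0.1913 -0.3406] in seat [0.0008 0.0001 0.0223]
[ 18.9922 407.7297]
[270.4726 535.0876]
[278.7492 429.2734]
```

Alignment is within about 1 mm, at 21 mm above the seat. I'll lower along the face normal.

{"method": "jog_arm", "body": {
  "hand": [0.0,0.0,0.0,0.0,0.0],
  "travel": [
    [-0.0009,-0.0019,-0.0036],
    [-0.0009,-0.0019,-0.0036],
    [-0.0006,-0.0013,-0.0026],
    [0,0,0],
    [0,0,0]
  ],
  "yaw": [0,0,0,0,0]
}}

```text
time_s: 17.52
position: [0.6186, -0.1944, 0.0866]
tool_rot: [[0.43, 0.903, 0.0], [0.903, -0.43, -0.0], [0.0, 0.0, -1.0]]
ft_force: [1.1, -0.7, -4.2]
grip_width: 0.0233
gripper_force: 45.8
```

{"method": "jog_arm", "body": {
  "hand": [0.0,0.0,0.0,0.0,0.0],
  "travel": [
    [-0.0006,-0.0013,-0.0026],
    [-0.0006,-0.0013,-0.0026],
    [0,0,0],
    [0,0,0],
    [0,0,0]
  ],
  "yaw": [0,0,0,0,0]
}}

```text
time_s: 18.15
position: [0.6174, -0.1969, 0.0814]
tool_rot: [[0.43, 0.903, 0.0], [0.903, -0.43, -0.0], [0.0, 0.0, -1.0]]
ft_force: [0.2, 0.3, -2.7]
grip_width: 0.0232
gripper_force: 45.8
```

{"method": "jog_arm", "body": {
  "hand": [0.0,0.0,0.0,0.0,0.0],
  "travel": [
    [-0.0006,-0.0013,-0.0026],
    [-0.0003,-0.0007,-0.0013],
    [0,0,0],
    [0,0,0],
    [0,0,0]
  ],
  "yaw": [0,0,0,0,0]
}}

```text
time_s: 18.77
position: [0.617, -0.198, 0.079]
tool_rot: [[0.429, 0.903, 0.002], [0.903, -0.429, 0.0], [0.001, 0.002, -1.0]]
ft_force: [-1.5, 6.4, 8.5]
grip_width: 0.0232
gripper_force: 47.2
```

{"method": "jog_arm", "body": {
  "hand": [0.0,0.0,0.0,0.0,0.0],
  "travel": [
    [-0.0004,-0.0009,-0.0017],
    [0,0,0],
    [0,0,0],
    [0,0,0],
    [0,0,0]
  ],
  "yaw": [0,0,0,0,0]
}}

```text
time_s: 19.4
position: [0.6171, -0.1979, 0.0781]
tool_rot: [[0.428, 0.904, 0.003], [0.904, -0.428, 0.002], [0.003, 0.002, -1.0]]
ft_force: [0.5, 11.6, 13.5]
grip_width: 0.0231
gripper_force: 48.1
```

{"method": "jog_arm", "body": {
  "hand": [0.0,0.0,0.0,0.0,0.0],
  "travel": [
    [-0.0002,-0.0005,-0.0015],
    [0,0,-0.001],
    [0,0,0],
    [0,0,0],
    [0,0,0]
  ],
  "yaw": [0,0,0,0,0]
}}

```text
time_s: 20.02
position: [0.6171, -0.1979, 0.0779]
tool_rot: [[0.428, 0.904, 0.005], [0.904, -0.428, 0.001], [0.003, 0.004, -1.0]]
ft_force: [-5.6, 16.3, 27.9]
grip_width: 0.0232
gripper_force: 50.2
```

{"method": "jog_arm", "body": {
  "hand": [0.032,0.032,0.032,0.032,0.032],
  "travel": [
    [0,0,0],
    [0,0,0],
    [0,0,0],
    [0,0,0],
    [0,0,0]
  ],
  "yaw": [0,0,0,0,0]
}}

```text
time_s: 20.65
position: [0.6158, -0.2005, 0.073]
tool_rot: [[0.43, 0.903, -0.0], [0.903, -0.43, 0.0], [-0.0, -0.0, -1.0]]
ft_force: [0.2, 0.3, -0.1]
grip_width: 0.0321
gripper_force: 0.0
```

The bracket is seated: the arm pressed against a hard stop, then let go with no residual force. Next I'll lift clear, close the fingers, and touch the knob's top to calibrate the fingertip height.

{"method": "jog_arm", "body": {
  "hand": [0.032,0.032,0.032,0.0,0.0],
  "travel": [
    [0,0,0.025],
    [0,0,0.05],
    [0,0,0.022],
    [-0.035,0.028,0],
    [-0.0355,0.028,0]
  ],
  "yaw": [0,0,0,0,0]
}}

```text
time_s: 21.28
position: [0.5445, -0.1438, 0.1702]
tool_rot: [[0.43, 0.903, 0.0], [0.903, -0.43, -0.0], [0.0, 0.0, -1.0]]
ft_force: [0.5, 0.5, -0.3]
grip_width: 0.0002
gripper_force: 0.0
```

{"method": "jog_arm", "body": {
  "hand": [0.0,0.0,0.0,0.0,0.0],
  "travel": [
    [0,0,0],
    [0,0,0],
    [0,0,-0.015],
    [0,0,-0.005],
    [0,0,0]
  ],
  "yaw": [0,0,0,0,0]
}}

```text
time_s: 21.9
position: [0.5453, -0.1445, 0.1493]
tool_rot: [[0.43, 0.903, -0.001], [0.903, -0.43, 0.001], [0.0, -0.002, -1.0]]
ft_force: [0.4, -0.2, 0.7]
grip_width: 0.0003
gripper_force: 0.0
```

Run:
```python
from h import *
o=env.observe();print(o["time_s"],o["position"],o["ft_force"],o["grip_width"])
im=snap("side","side7");a=cv2.imread("pics/side4.png")[:,:,::-1]
L=[cv2.resize(im[165:215,290:350,::-1],None,fx=12,fy=12,interpolation=cv2.INTER_CUBIC)]
cv2.imwrite("pics/c7.png",cv2.convertScaleAbs(np.hstack(L),alpha=1.4,beta=0))
```

```text
21.9 [ 0.54531289 -0.14447364  0.14928025] [ 0.35824231 -0.15237018  0.73684356] 0.00025592285877313475
```

View pics/c7.png

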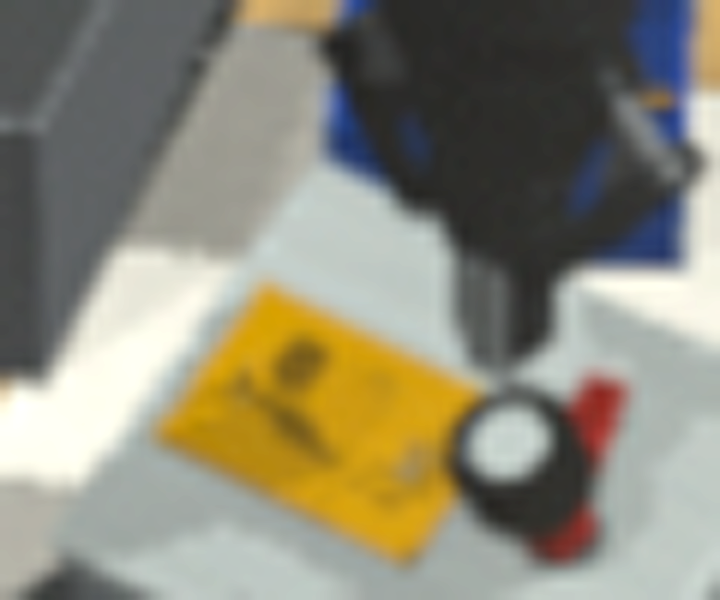

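The bracket lies flat with its edges parallel to the face. The fingertip at (505,370) is about 24 mm above the knob top at (512,440), which confirms the height offset of about 27 mm. Now I'll grip the knob.

{"method": "jog_arm", "body": {
  "hand": [0.065,0.065,0.065,0.065,0.065],
  "travel": [
    [-0.003,-0.006,0],
    [0,0,0],
    [0,0,-0.02],
    [0,0,-0.02],
    [0,0,-0.014]
  ],
  "yaw": [0,0,0,0,0],
  "grip_force": 40
}}

```text
time_s: 22.58
position: [0.5422, -0.1504, 0.0956]
tool_rot: [[0.43, 0.903, -0.0], [0.903, -0.43, 0.0], [0.0, -0.0, -1.0]]
ft_force: [-0.4, -0.1, 0.4]
grip_width: 0.0647
gripper_force: 0.0
```

{"method": "jog_arm", "body": {
  "hand": [0.0,0.0,0.0,0.0,0.0],
  "travel": [
    [0,0,0],
    [0,0,0],
    [0,0,0],
    [0,0,0],
    [0,0,0]
  ],
  "yaw": [0,0,0,0,0]
}}

```text
time_s: 23.2
position: [0.5424, -0.1503, 0.0966]
tool_rot: [[0.429, 0.903, 0.0], [0.903, -0.429, -0.0], [0.0, 0.0, -1.0]]
ft_force: [-3.2, 1.5, 4.3]
grip_width: 0.0386
gripper_force: 40.9
```

{"method": "jog_arm", "body": {
  "hand": [0.0,0.0,0.0,0.0,0.0],
  "travel": [
    [0.001,0.0022,0.0042],
    [0.001,0.0022,0.0042],
    [0.0011,0.0022,0.0042],
    [0.0011,0.0022,0.0043],
    [0,0,0]
  ],
  "yaw": [0,0,0,0,0]
}}

```text
time_s: 23.82
position: [0.5466, -0.1412, 0.1138]
tool_rot: [[0.429, 0.903, 0.0], [0.903, -0.429, 0.0], [0.0, 0.0, -1.0]]
ft_force: [-4.5, -0.4, 3.8]
grip_width: 0.0385
gripper_force: 41.1
```

{"method": "jog_arm", "body": {
  "hand": [0.065,0.065,0.065,0.065,0.065],
  "travel": [
    [0,0,0],
    [0,0,0],
    [0,0,0.02],
    [0,0,0.03],
    [-0.01,-0.02,0.03]
  ],
  "yaw": [0,0,0,0,0]
}}

```text
time_s: 24.45
position: [0.537, -0.1609, 0.194]
tool_rot: [[0.428, 0.904, 0.001], [0.904, -0.428, 0.0], [0.001, 0.001, -1.0]]
ft_force: [0.1, -1.0, 0.3]
grip_width: 0.065
gripper_force: 0.0
```

```bash
cat > knob.py <<'E'
from h import *
np.set_printoptions(precision=4,suppress=True)
ya=np.radians(-25.4);Y=np.array([np.cos(ya),np.sin(ya),0]);U=np.array([Y[1],-Y[0],0])
X=U*np.cos(np.pi/6)+np.array([0,0,.5]);R=np.column_stack([X,Y,np.cross(X,Y)])
S=np.array([.6122,-.2083,.085])
def red(f):
    im=cv2.imread(f"pics/{f}.png").astype(int)[160:225,300:365];b,g,r=im[...,0],im[...,1],im[...,2]
    v,u=np.nonzero((r>60)&(r>2.2*g)&(r>2.2*b));return u+300,v+160
def K(pull,t,rad,h): return S+R@np.array([rad*np.cos(t),-.088+rad*np.sin(t),h+pull])
def show(f):
    u,v=red(f);print(f,len(u),"u",u.min(),u.max(),"v",v.min(),v.max(),"c",u.mean(),v.mean())
    print(sorted(zip(v.tolist(),u.tolist()))[:6],sorted(zip(u.tolist(),v.tolist()))[:4])
E
python3 - <<'E'
from knob import *
o=env.observe();print(o["time_s"],o["position"],o["ft_force"])
snap("side","side8");show("side7");show("side8")
for pull in(0,.019):
  for t in(0,.15,.3): print(pull,t,"tip top end",proj("side",K(pull,t,.048,.014))+[0,1.1],"knobtop",proj("side",K(pull,t,0,.058))+[0,1.1])
for f in("side7","side8"):
  g=cv2.imread(f"pics/{f}.png").astype(int).sum(2)[190:210,322:345]; print(g[::2,::2])
E
```

```text
24.45 [ 0.537  -0.1609  0.194 ] [ 0.129  -0.9761  0.3236]
side7 18 u 336 340 v 197 210 c 338.55555555555554 201.88888888888889
[(197, 339), (197, 340), (198, 338), (198, 339), (198, 340), (199, 338)] [(336, 210), (337, 209), (337, 210), (338, 198)]
side8 17 u 334 339 v 194 208 c 336.94117647058823 199.35294117647058
[(194, 338), (195, 337), (195, 338), (195, 339), (196, 337), (196, 338)] [(334, 207), (335, 207), (335, 208), (336, 197)]
0 0 tip top end [343.0265 197.065 ] knobtop [331.8404 201.6896]
0 0.15 tip top end [341.3778 196.4259] knobtop [331.8404 201.6896]
0 0.3 tip top end [339.6042 196.0391] knobtop [331.8404 201.6896]
0.019 0 tip top end [341.5033 194.4455] knobtop [330.1995 199.0462]
0.019 0.15 tip top end [339.845  193.8061] knobtop [330.1995 199.0462]
0.019 0.3 tip top end [338.0605 193.4204] knobtop [330.1995 199.0462]
[[425 421 414 210 188 152 108 313 401 392 470 518]
 [413 427 427 270 190 149 106 323 405 371 375 385]
 [309 377 413 359 189 166 255 419 419 390 380 374]
 [262 278 307 374 336 282 383 425 351 316 376 375]
 [271 283 283 264 196 238 195 227 202 169 329 382]
 [280 282 277 169 380 437 396 124 153 203 354 380]
 [288 272 244 197 434 435 410 129 121 282 376 380]
 [266 272 238 110 292 355 193 106 109 316 375 402]
 [247 261 279 216  93 101 101 107 131 350 376 398]
 [283 286 315 338 181 100 100 111 168 318 375 405]]
[[427 421 416 415 416 415 416 416 421 434 486 519]
 [414 427 429 423 421 420 418 417 406 417 422 429]
 [310 375 412 387 322 286 373 338 197 335 419 419]
 [264 287 246 227 354 341 128 190 173 329 407 418]
 [270 279 154 402 438 438 198 121 204 373 382 415]
 [282 268 136 402 438 388 127 105 247 380 390 427]
 [286 239 136 140 197 123 104 111 313 375 378 414]
 [251 270 243 103 100 100  98 142 359 376 372 371]
 [251 264 279 294 161 101 122 163 283 376 379 386]
 [268 285 350 427 422 279 169 215 179 316 376 407]]
```

Run:
```python
from knob import *
prev=np.array([.537,-.1609,.194])
for t,g in((.25,.008),(.25,0),(.42,0),(.6,0),(.78,0),(.95,0),(1.1,0),(1.25,0),(1.35,0),(1.4,-.001)):
    e=np.array([np.cos(t),np.sin(t)]);n=np.array([-e[1],e[0]])
    r=.038+.011*e[0]-.013*e[1];h=.011*e[1]+.013*e[0]
    c=r*e-(.007+h+g)*n
    w=S+R@np.array([c[0],c[1]-.088,.021])-[0,0,.010]
    print(t,c*1000,w,"delta",w-prev);prev=w
```

```text
0.25 [ 51.5297 -18.1323] [ 0.5017 -0.1936  0.119 ] delta [-0.0353 -0.0327 -0.075 ]
0.25 [ 49.5505 -10.381 ] [ 0.5094 -0.1954  0.118 ] delta [ 0.0077 -0.0018 -0.001 ]
0.42 [48.5517 -3.8967] [ 0.5157 -0.1974  0.1175] delta [ 0.0062 -0.002  -0.0005]
0.6 [46.3153  2.6791] [ 0.5224 -0.1985  0.1163] delta [ 0.0068 -0.0011 -0.0011]
0.78 [42.9377  8.7482] [ 0.5292 -0.1984  0.1147] delta [ 0.0067  0.     -0.0017]
0.95 [38.7979 13.838 ] [ 0.5353 -0.1974  0.1126] delta [ 0.0061  0.0011 -0.0021]
1.1 [34.4751 17.6907] [ 0.5404 -0.1956  0.1104] delta [ 0.0051  0.0017 -0.0022]
1.25 [29.6251 20.8542] [ 0.545  -0.1932  0.108 ] delta [ 0.0047  0.0024 -0.0024]
1.35 [26.1523 22.5444] [ 0.5479 -0.1912  0.1063] delta [ 0.0028  0.002  -0.0017]
1.4 [23.3714 23.4273] [ 0.5497 -0.1894  0.1049] delta [ 0.0018  0.0018 -0.0014]
```

{"method": "jog_arm", "body": {
  "hand": [0.0,0.0,0.0,0.0,0.0],
  "travel": [
    [-0.0195,-0.016,0],
    [-0.0195,-0.016,0],
    [0,0,0],
    [0,0,-0.025],
    [0,0,-0.025]
  ],
  "yaw": [0,0,0,0,0]
}}

```text
time_s: 25.12
position: [0.4984, -0.1931, 0.1426]
tool_rot: [[0.429, 0.903, 0.001], [0.903, -0.429, -0.0], [0.0, 0.001, -1.0]]
ft_force: [0.2, 0.4, -0.8]
grip_width: 0.0002
gripper_force: 0.0
```

{"method": "jog_arm", "body": {
  "hand": [0.0,0.0,0.0,0.0,0.0],
  "travel": [
    [0,0,-0.015],
    [0,0,-0.01],
    [0,0,0],
    [0.004,-0.001,0],
    [0.004,-0.001,0]
  ],
  "yaw": [0,0,0,0,0]
}}

```text
time_s: 25.75
position: [0.5062, -0.1958, 0.1187]
tool_rot: [[0.43, 0.903, 0.001], [0.903, -0.43, -0.001], [-0.0, 0.001, -1.0]]
ft_force: [0.4, -0.0, 0.7]
grip_width: 0.0001
gripper_force: 0.0
```

Now I'll sweep the arm along its arc.

{"method": "jog_arm", "body": {
  "hand": [0.0,0.0,0.0,0.0,0.0],
  "travel": [
    [0.0035,-0.001,-0.0005],
    [0.006,-0.0015,-0.0005],
    [0.0068,-0.0011,-0.0011],
    [0.0067,0,-0.0017],
    [0.0,0.0,0.0]
  ],
  "yaw": [0,0,0,0,0]
}}

```text
time_s: 26.38
position: [0.529, -0.1991, 0.1141]
tool_rot: [[0.429, 0.903, 0.0], [0.903, -0.429, 0.0], [0.0, -0.0, -1.0]]
ft_force: [0.1, -0.6, -0.1]
grip_width: 0.0004
gripper_force: 0.0
```

Run:
```python
from knob import *
o=env.observe();print(o["position"],o["ft_force"]);snap("side","side9");show("side9")
for t in(.25,.5,.78,1):print(t,proj("side",K(.019,t,.040,.014))+[0,1.1])
```

```text
[ 0.529  -0.1991  0.1141] [ 0.0811 -0.5931 -0.0534]
side9 3 u 335 336 v 195 207 c 335.3333333333333 202.66666666666666
[(195, 335), (206, 336), (207, 335)] [(335, 195), (335, 207), (336, 206)]
0.25 [337.888 195.439]
0.5 [335.291  195.2628]
0.78 [332.302  195.7853]
1 [330.0364 196.7038]
```

{"method": "jog_arm", "body": {
  "hand": [0.0,0.0,0.0,0.0,0.0],
  "travel": [
    [0.0061,0.0011,-0.0021],
    [0.0051,0.0017,-0.0022],
    [0.0047,0.0024,-0.0024],
    [0.0028,0.002,-0.0017],
    [0.0018,0.0018,-0.0014]
  ],
  "yaw": [0,0,0,0,0]
}}

```text
time_s: 27.05
position: [0.5494, -0.19, 0.1044]
tool_rot: [[0.429, 0.903, 0.0], [0.903, -0.429, -0.0], [0.0, 0.0, -1.0]]
ft_force: [-0.3, -2.1, 1.0]
grip_width: -0.0001
gripper_force: 1.1
```

Run:
```python
from knob import *
o=env.observe();print(o["position"],o["ft_force"]);snap("side","side10");show("side10")
for t in(.8,1,1.2,1.35):print(t,[proj("side",K(.019,t,r,.014))+[0,1.1] for r in(.048,.03,-.018)])
```

```text
[ 0.5494 -0.19    0.1044] [-0.303  -2.0707  1.0136]
side10 4 u 334 336 v 206 207 c 335.0 206.5
[(206, 335), (206, 336), (207, 334), (207, 335)] [(334, 207), (335, 206), (335, 207), (336, 206)]
0.8 [array([331.7208, 194.0208]), array([332.5557, 198.1488]), array([334.8159, 209.3342])]
1 [array([329.2604, 195.0432]), array([331.0107, 198.7891]), array([335.7546, 208.9478])]
1.2 [array([326.9869, 196.4616]), array([329.5832, 199.6794]), array([336.6217, 208.4077])]
1.35 [array([325.4574, 197.7528]), array([328.6233, 200.4904]), array([337.2039, 207.9145])]
```

{"method": "jog_arm", "body": {
  "hand": [0.0,0.0,0.0,0.0,0.0],
  "travel": [
    [0.002,0.0017,-0.0014],
    [0.0015,0.002,-0.0014],
    [0,0,0],
    [0,0,0],
    [0,0,0]
  ],
  "yaw": [0,0,0,0,0]
}}

```text
time_s: 27.72
position: [0.5524, -0.1863, 0.1016]
tool_rot: [[0.43, 0.903, -0.0], [0.903, -0.43, 0.0], [0.0, -0.001, -1.0]]
ft_force: [0.7, -0.7, 0.9]
grip_width: 0.0001
gripper_force: 0.3
```

{"method": "jog_arm", "body": {
  "hand": [0.0,0.0,0.0,0.0,0.0],
  "travel": [
    [0.0015,0.002,-0.0014],
    [0.0015,0.002,-0.0014],
    [0,0,0],
    [0,0,0],
    [0,0,0]
  ],
  "yaw": [0,0,0,0,0]
}}

```text
time_s: 28.35
position: [0.5557, -0.1827, 0.099]
tool_rot: [[0.43, 0.903, 0.0], [0.903, -0.43, -0.0], [-0.0, 0.001, -1.0]]
ft_force: [0.6, -5.9, 2.6]
grip_width: 0.0001
gripper_force: 2.4
```

{"method": "jog_arm", "body": {
  "hand": [0.0,0.0,0.0,0.0,0.0],
  "travel": [
    [-0.001,-0.002,0.002],
    [0,0,0.03],
    [-0.01,-0.02,0.04],
    [-0.01,-0.02,0],
    [0,0,0]
  ],
  "yaw": [0,0,0,0,0]
}}

```text
time_s: 28.98
position: [0.5339, -0.2247, 0.1708]
tool_rot: [[0.431, 0.902, -0.001], [0.902, -0.431, 0.001], [0.001, -0.001, -1.0]]
ft_force: [0.2, 0.9, 0.2]
grip_width: -0.0002
gripper_force: 0.0
```

Run:
```python
from knob import *
o=env.observe();print(o["time_s"],o["position"],o["ft_force"]);snap("side","side11")
im=cv2.imread("pics/side11.png").astype(int)[186:216,316:346]
b,g,r=im[...,0],im[...,1],im[...,2]
M=np.where((r>1.6*g)&(r>1.6*b)&(r>35),"R",np.where(im.sum(2)<160,"k",np.where((r>1.5*b)&(r>60),"y",np.where(im.sum(2)>330,".","-"))))
for i,row in enumerate(M):print(186+i,"".join(row))
for pl in(0,.019):
  for t in(.25,.6,.9,1.2,1.35):print(pl,t,[proj("side",K(pl,t,q,.014))+[0,1.1] for q in(.048,.03,-.018)])
```

```text
28.975 [ 0.5339 -0.2247  0.1708] [0.1659 0.9008 0.156 ]
186 ..................------------
187 ..............................
188 ..............................
189 ..............................
190 ..............................
191 yy............................
192 yyyy..........................
193 yyyyyy........................
194 yyyyyyyy......---.............
195 yyyyyyyyyy.------k-...........
196 yyyyyyyyyyyy--..--k-..........
197 yyyyyyyyyyy-......-k-.........
198 yyyyyyyyyyk-......-k-.........
199 yyyyyyyyyRk-......-kk-........
200 yyyyyyyyRRk-.....-kkk-........
201 yyyyyyyRRRk--...-kkkk--.......
202 yyyyyyyyRRkkk---kkkkk--.......
203 yyyyyyyyyykkkkkkkkkkk-........
204 yyyyyyyyyyykkkkkkkkkk-........
205 yyyyyyyyyyyykkkkkkkkRR-.......
206 yyyyyyyyyyyy---kkkkRRR-.......
207 yyyyyyyyyyy...---kRRRR--......
208 yyyyyyyyyyy......-kR-----.....
209 .-yyyyyyyy.......--k-----.....
210 ...-yyyyy........--------.....
211 .....-yyy.........------......
212 ...................---........
213 ..............................
214 ..............................
215 .........................
[... 269 characters left out ...]
6.8742, 211.6986])]
0 1.2 [array([328.6041, 199.0474]), array([331.1887, 202.2542]), array([338.1945, 210.9508])]
0 1.35 [array([327.0859, 200.33  ]), array([330.236 , 203.0597]), array([338.7723, 210.4611])]
0.019 0.25 [array([338.6669, 193.5202]), array([336.9114, 197.8447]), array([332.1793, 209.502 ])]
0.019 0.6 [array([334.2736, 193.4345]), array([334.1579, 197.7835]), array([333.8436, 209.5512])]
0.019 0.9 [array([330.473 , 194.4796]), array([331.7722, 198.4359]), array([335.2918, 209.1614])]
0.019 1.2 [array([326.9869, 196.4616]), array([329.5832, 199.6794]), array([336.6217, 208.4077])]
0.019 1.35 [array([325.4574, 197.7528]), array([328.6233, 200.4904]), array([337.2039, 207.9145])]
```

The red arm tip is now at (324,200), which is the end stop at about 1.35 rad, and the knob is still pulled out. Next I'll push the knob in along its axis with closed fingertips.

{"method": "jog_arm", "body": {
  "hand": [0.0,0.0,0.0,0.0,0.0],
  "travel": [
    [0.005,0.03,0],
    [0.005,0.03,0],
    [0.0055,0.0294,0],
    [0,0,-0.014],
    [0,0,-0.003]
  ],
  "yaw": [0,0,0,0,0]
}}

```text
time_s: 29.65
position: [0.5495, -0.1346, 0.1523]
tool_rot: [[0.429, 0.903, -0.003], [0.903, -0.429, 0.001], [0.0, -0.003, -1.0]]
ft_force: [1.2, 0.1, -0.2]
grip_width: 0.0003
gripper_force: 0.0
```

{"method": "jog_arm", "body": {
  "hand": [0.0,0.0,0.0,0.0,0.0],
  "travel": [
    [-0.001,-0.0022,-0.0042],
    [-0.001,-0.0022,-0.0042],
    [-0.0011,-0.0022,-0.0042],
    [0,0,0],
    [0,0,0]
  ],
  "yaw": [0,0,0,0,0]
}}

```text
time_s: 30.28
position: [0.5469, -0.1417, 0.1414]
tool_rot: [[0.43, 0.903, 0.0], [0.903, -0.43, -0.0], [-0.0, 0.0, -1.0]]
ft_force: [-0.5, -0.6, 0.0]
grip_width: -0.0001
gripper_force: 0.0
```

{"method": "jog_arm", "body": {
  "hand": [0.0,0.0,0.0,0.0,0.0],
  "travel": [
    [-0.001,-0.0022,-0.0042],
    [-0.001,-0.0022,-0.0042],
    [0,0,0],
    [0,0,0],
    [0,0,0]
  ],
  "yaw": [0,0,0,0,0]
}}

```text
time_s: 30.9
position: [0.5449, -0.146, 0.1329]
tool_rot: [[0.43, 0.903, -0.0], [0.903, -0.43, 0.0], [-0.0, -0.0, -1.0]]
ft_force: [0.6, 0.8, -0.1]
grip_width: -0.0002
gripper_force: 0.0
```

{"method": "jog_arm", "body": {
  "hand": [0.0,0.0,0.0,0.0,0.0],
  "travel": [
    [-0.0005,-0.0011,-0.0021],
    [-0.0005,-0.0011,-0.0021],
    [0,0,0],
    [0,0,0],
    [0,0,0]
  ],
  "yaw": [0,0,0,0,0]
}}

```text
time_s: 31.52
position: [0.5439, -0.1483, 0.1286]
tool_rot: [[0.43, 0.903, -0.0], [0.903, -0.43, 0.0], [-0.0, -0.0, -1.0]]
ft_force: [0.7, 0.4, 0.4]
grip_width: 0.0
gripper_force: 0.0
```

```bash
cat > map.py <<'E'
from knob import *
import sys
def amap(f,u0=316,u1=346,v0=186,v1=214):
    o=env.observe();print(o["time_s"],o["position"],o["ft_force"]);snap("side",f)
    im=cv2.imread(f"pics/{f}.png").astype(int)[v0:v1,u0:u1]
    b,g,r=im[...,0],im[...,1],im[...,2]
    M=np.where((r>1.6*g)&(r>1.6*b)&(r>35),"R",np.where(im.sum(2)<160,"k",np.where((r>1.5*b)&(r>60),"y",np.where(im.sum(2)>330,".","-"))))
    for i,row in enumerate(M):print(v0+i,"".join(row))
amap(sys.argv[1])
E
python3 map.py side12
```

```text
31.525 [ 0.5439 -0.1483  0.1286] [0.7288 0.4228 0.4117]
186 ........-kkkkkkkkkkkkkkkkkkkkk
187 .........--kkkkkkkkkkkkkkkk--.
188 ...........-kkkkkkkkkkkkkk--..
189 ............-kkkkkkkkkkkk--...
190 ............-kkkkkkkkkkk--....
191 yy..........---kkkkkkkk-......
192 yyyy........-----kkkk---......
193 yyyyyy......-----kkk--........
194 yyyyyyyy....-----kkk--........
195 yyyyyyyyyy..-----kkk--........
196 yyyyyyyyyyyyy----kkk-.........
197 yyyyyyyyyyyyy----kkk-.........
198 yyyyyyyyyyyyy----kkk-.........
199 yyyyyyyyyyyyy------kk-........
200 yyyyyyyyyyyy-----.--k--.......
201 yyyyyyyyyyyk--.....-kk--......
202 yyyyyyyyyRRk-......-kkk-......
203 yyyyyyyyyRRR--....-kkkk-......
204 yyyyyyyyyRRRkk----kkkkk-......
205 yyyyyyyyyyyykkkkkkkkkk--......
206 yyyyyyyyyyyy-kkkkkkkkk--......
207 yyyyyyyyyyy..-kkkkkkkRR-......
208 -yyyyyyyyyy...-kkkkkRRRy-.....
209 .-yyyyyyyy.....---kRRRR--.....
210 ...-yyyyy-.......--kRRy--.....
211 .....-yyy.........------......
212 .......--..........---........
213 ..............................
```

{"method": "jog_arm", "body": {
  "hand": [0.0,0.0,0.0,0.0,0.0],
  "travel": [
    [-0.0004,-0.0009,-0.0017],
    [-0.0004,-0.0009,-0.0017],
    [0,0,0],
    [0,0,0],
    [0,0,0]
  ],
  "yaw": [0,0,0,0,0]
}}

```text
time_s: 32.2
position: [0.5432, -0.15, 0.1254]
tool_rot: [[0.43, 0.903, 0.0], [0.903, -0.43, -0.0], [0.0, 0.0, -1.0]]
ft_force: [0.5, 1.4, 3.8]
grip_width: -0.0003
gripper_force: 1.8
```

Force is starting to rise, so I'll push on to a hard stop.

{"method": "jog_arm", "body": {
  "hand": [0.0,0.0,0.0,0.0,0.0],
  "travel": [
    [-0.0003,-0.0007,-0.0013],
    [-0.0003,-0.0007,-0.0013],
    [0,0,0],
    [0,0,0],
    [0,0,0]
  ],
  "yaw": [0,0,0,0,0]
}}

```text
time_s: 32.83
position: [0.5437, -0.1507, 0.125]
tool_rot: [[0.429, 0.903, 0.004], [0.903, -0.429, 0.0], [0.002, 0.004, -1.0]]
ft_force: [-0.1, 7.3, 18.0]
grip_width: 0.0003
gripper_force: 9.8
```

That is a hard stop at 18 N. I'll retreat and check.

{"method": "jog_arm", "body": {
  "hand": [0.0,0.0,0.0,0.0,0.0],
  "travel": [
    [0.001,0.002,0.006],
    [0,0,0.04],
    [0,0,0.05],
    [-0.03,0,0.02],
    [0,0,0]
  ],
  "yaw": [0,0,0,0,0]
}}

```text
time_s: 33.45
position: [0.5129, -0.1498, 0.2401]
tool_rot: [[0.43, 0.903, 0.002], [0.903, -0.43, -0.002], [-0.001, 0.002, -1.0]]
ft_force: [-0.2, -0.8, 0.7]
grip_width: -0.0
gripper_force: 0.0
```

```bash
python3 map.py side13
```

```text
33.45 [ 0.5129 -0.1498  0.2401] [-0.2362 -0.8283  0.7101]
186 ..................------------
187 ..............................
188 ..............................
189 ..............................
190 ..............................
191 yy............................
192 yyyy..........................
193 yyyyyy........................
194 yyyyyyyy......................
195 yyyyyyyyyy....................
196 yyyyyyyyyyyy..................
197 yyyyyyyyyyyyyy------..........
198 yyyyyyyyyyyyyy-------.........
199 yyyyyyyyyyyyy--...--k-........
200 yyyyyyyyyyyyy-.....-k--.......
201 yyyyyyyyyyyy-.......kk--......
202 yyyyyyyyyyRR-......-kkk-......
203 yyyyyyyyyRRR--....--kkk-......
204 yyyyyyyyyRRRk--..--kkkk--.....
205 yyyyyyyyyyRRkkkkkkkkkkk-......
206 yyyyyyyyyyyy-kkkkkkkkkk-......
207 yyyyyyyyyyy---kkkkkkkkR-......
208 yyyyyyyyyyy..--kkkkkkRRR-.....
209 .-yyyyyyyy-...---kkkRRRR-.....
210 ...-yyyyy-.....----RRRR--.....
211 .....-yyy........-------......
212 .......--..........---........
213 ..............................
```

The knob is fully in, the arm lies over the bracket's edge, and the bracket outline hasn't changed. Handing in.

```bash
python3 -c "
from rig import env;print(env.close_job())"
```

```text
the job is handed in; nothing more can be done
None
```

I seated the yellow bracket on both pins, swung the red arm over its edge, pushed the knob in to its hard stop and let go, then handed the job in at about 33.5 s; the interface did not return a verdict.

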